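Refit a gas hob knob and hold it pressed in

TASK

One of the two control knobs of the small gas hob has been pulled off for cleaning and lies on the steel table beside the hob. Pick it up, turn it so that its D-shaped bore matches the D-shaped valve stem that stands bare on the hob, push it on fully home, then press it right in against the valve's spring, as when lighting the burner, and keep it pressed: finish while still holding the knob in. Do not press the other knob, and leave the other things on the table where they are.

Things in the scene. Friction and masses are not known exactly. Their poses are not given: they have to be found in the camera images.
- knob: the loose black control knob, 42 mm tall, standing upright on its open underside, left or right of the hob. A round skirt, 54 mm across and 17 mm high, carries a bar grip 14 mm wide and 25 mm tall that runs along the knob's x axis from 19 mm behind the axis to the pointer nose. Weighs 40 to 90 g. Origin: on its axis at the underside; x towards the nose, z up.
- knob_nose (a point): tip of the pointer nose, top of the bar, 25 mm ahead of the knob's axis. The bar tapers to 3 mm over its last 10 mm there (its other end is square), and a thin white line on top runs from the middle to it. The flat of the bore is on this side, so the nose shows where the flat is.
- knob_bore (a point): on the knob's axis at the floor of the bore in its underside, 15 mm deep. From the mouth (1 mm lead-in) the bore is round, 11 mm across, for 9.5 mm; above that it is a D, its flat 2 mm from the axis. This point meets the stem's tip when the knob is fully home; not matched, the knob stops about 5 mm short. Axes as the knob's.
- stem_tip (a point): top of the bare brass valve stem, on its axis: upright, round, 10 mm across, its top 6.5 mm cut to a D with the flat 1.5 mm from the axis, the tip chamfered 0.7 mm. x axis: level, straight out of the flat; z up. The knob fits when its x axis (nose) points the same way; play 0.5 mm, about 0.1 rad. Turning the stem takes 0.1 N m, so it stays as it stands.
- bare_dial (a point): centre of the round dark dial, 66 mm across, in which the bare stem stands, on the hob's top plate. The stem stands out 24 mm above this at rest. With the knob fully home on the unpressed stem the knob's underside is 9 mm above it, and 3 mm when pressed right in.
- stem (a joint): how far the bare stem is pressed down, in m: 0 at rest, 0.006 right in (a firm stop). It springs back: about 3 N starts it moving, about 9 N holds it right in.
- hob: the two-burner gas hob, steel, 460 mm from near to far edge, 300 mm wide, fixed. Origin: on the table under the middle of its control strip; x to its far edge, y to its left. Top plate 85 mm above the table, near edge at x = -60 mm; dials at x = 0, y = +65 and -65 mm. Pan supports 121 mm above the table begin at x = 60 mm; the saucepan at the far end, at x = 315 mm, is 206 mm high.
- fitted_top (a point): middle of the top of the other knob, same shape as the loose one, fitted on the other dial; its top is 51 mm above the hob's top plate at rest.
- fitted_knob (a joint): how far the other, fitted knob is pressed down, in m: 0 at rest, 0.006 right in. To be left alone.
- shaker: round aluminium sugar shaker, 66 mm across, 95 mm high, on the table at the side of the hob where the loose knob is not. Origin: centre of its underside. To be left alone.
- palette_knife: offset palette knife lying on the table in front of the hob, 300 mm long and 18 mm high, handle along its own -x. Origin: on the table, near the inner end of its handle. To be left alone.
- mixing_bowl: steel mixing bowl, 160 mm across, 65 mm high, on the right. Origin: centre of its underside. To be left alone.
- cake_ring: thin steel cake ring, 100 mm across, 50 mm high, on the left. Origin: centre of its underside. To be left alone.
- dough_scraper: steel dough scraper with a wooden grip, 95 x 142 mm, 14 mm high, lying on the table in front and left. Origin: centre of its underside. To be left alone.
Things that resemble listed ones, but are neither listed nor needed, are in the scene too. Leave any red look-alike of the knob alone.

How it is judged:
By the outcome, as a careful person would: the job done as asked, in the order asked, and still so for the second after the job is handed in, while the arm keeps its last pose, push and grip.
It also fails if it takes over 42 s, if anything falls off the work surface, if the arm or the gripper's body presses on something with over 40 N, if the wrist force passes 120 N, or if a joint passes its speed limit or range.

ROBOT

A 6-joint arm with a two-finger parallel gripper is mounted at the origin on the work surface. World frame = base frame: x ahead of the robot, y to its left, z up, the work surface at z = 0. Lengths are in m, angles in rad, forces in N, time in s.
With the tool pointing down it reaches from about 0.375 to 0.825 m from the base axis. Payload 5.5 kg.
Tool frame: the origin (TCP) lies between the finger pads; the fingertips stand 22 mm ahead of it and the grasp point (between the pads) lies 3 mm ahead of it; z points along the fingers, y is the line along which they close (so a half turn about z gives the same grasp; the last joint's range is limited). The gripper opens to 85 mm and grips with 20 to 120 N. Pads are 22 mm wide; open, the fingers measure 114 mm over their backs; the gripper's body (76 mm by 85 mm) begins 54 mm behind the grasp point. The pads swing forward as they close: fully open they stand 13 mm farther back than shut.
Start: joints at [1.284, 0.314, -0.047, 1.21, 0, 1.571], TCP at [0.17, 0.575, 0.253] pointing down, gripper open.
Joint ranges: [-2.67, 2.67], [-0.69, 1.73], [-1.03, 1.25], [-2.08, 2.16], [-1.42, 1.45], [-3.14, 3.14]. Speed limits (rad/s): [2.39, 2.39, 3.01, 3.14, 3.14, 3.14].

INTERFACE

Orientations are given as a unit quaternion [x, y, z, w].
In Python, from station import sensors, eyes, env, models gives the robot as it stands.
- The arm moves only by the tool apply_moves, never from a script. Its argument "series" is a list of rows, each a list of 5 numbers: the opening, from 0 (shut) to 1 (fully open), then the shift along the tool's x, y, z in m, then the turn about the tool's z in rad. A call has 1 to 8 rows; each row shifts and turns the commanded pose from where the row before left it, along the tool's axes as they then stand; what a row does not reach is not made up. A row lasts 1/10 s, in which the tool goes at most 50 mm and 8.59 degrees, less where a joint would pass 70% of its speed; a pose out of reach is approached as far as the arm can. A call is refused whole if a number of a shift passes 0.05 or a number of a turn 0.15, either way. A call with a gripper value outside its range is refused whole. The fingers move at their own pace and stop on an object; "grip_force" is the grip in N (left out, the last holds). Time passes only in rows, so rows that do not move let the fingers close. It gives the time, the measured TCP pose, the force, the opening and the grip force at its end, in the units of the state.
- sensors.sense(): the state, without advancing time (a new reading comes with each control period).
- eyes.grab_frame(name): name is "side" or "top"; returns a dict with "pixels" (384x512x3 uint8, blue, green, red), "intrinsics" (3x3 intrinsics, pixels), "k1" (the pictures are not rectified: a ray, as slopes to the right and down, at radius r is drawn at 1 + k1 r^2 times it, then the intrinsics apply), "position" and "rotation" of the camera in the world. Camera axes: x right, y down, z forward; pixel columns grow to the right and rows downward; lengths in m; the calibration is good to about 2 mm. A picture is of the moment at which its call begins. There is no depth.
- env.hand_in(): hands the job in; it is judged then, once.
Trained networks look in a picture, given as the dict that the camera call returned (one of the last four; its "shot" number tells which), for a name from the list of things; names that differ only in an ending like _2 or _b are one class to them, and where a whole thing is asked for, a point or a joint stands for the part that bears it (a point fixed in the world has none). Each returns a list of dicts, best first, with "confidence" (0 to 1); they miss things now and then, are a little off and sometimes report something else, mostly with a low value. They report only what shows in the picture. A call takes as long as a camera call. They do not tell look-alikes from the thing itself.
- models.trace(query, picture): "pixels" (384x512 bool, what is visible of it) and "uv" ([column, row] in pixels, amid what is visible of it).
- models.place_of(query, picture): "uv" ([column, row] in pixels: a listed point, or the origin of a listed thing).
The state is a dict: "t": time; "joints": joint angles; "qd": joint speeds; "joint_torque": joint torques, N m; "tool_pos": TCP position; "ee_rot": TCP orientation; "force": force on the tool from outside, world axes, zero at the start; "moment": the same for the moment, N m; "width": opening from 0.0 (shut) to 1.0 (fully open); "grip_force": force on a finger pad.
Only numpy, scipy, OpenCV 4.12 (cv2) and the standard library are available. Lean on these libraries where they do the work, as an engineer would, in place of code of your own. Each camera call takes 0.05 s, during which the arm holds its last target. There are 200 camera calls.

## Working session

There is one attempt and no reset: what is moved stays moved. The work goes in short steps, Python scripts to look and compute and a tool call to move; the robot and the scene stay as the last step left them, time stands still between calls to the robot, and variables do not carry over. Pictures are saved under pics/ and viewed, at most 10 in all, crops included, and the job is handed in when it is done.

Besides the shell and the picture viewer there is one more tool, called after ">>>" by a JSON object that holds its "method" and its "body", one argument or row to a line. apply_moves: Moves the arm, as the interface text tells. Its arguments: {"type":"object","properties":{"series":{"type":"array","items":{"type":"array","items":{"type":"number"}}},"grip_force":{"type":"number"}},"required":["series"]}

```bash
ls; mkdir -p pics; cat > h.py <<'E'
import numpy as np, cv2
from station import sensors, eyes, env, models
def ray(f,uv):
    K=np.array(f["intrinsics"]);k=f["k1"]
    d=np.array([(uv[0]-K[0,2])/K[0,0],(uv[1]-K[1,2])/K[1,1]]);u=d.copy()
    for _ in range(30): u=d/(1+k*(u@u))
    return np.array(f["position"]),np.array(f["rotation"])@np.array([u[0],u[1],1.])
def atz(f,uv,z):
    p,d=ray(f,uv); return p+d*(z-p[2])/d[2]
def tri(obs):
    A=np.zeros((3,3));b=np.zeros(3);L=[]
    for f,uv in obs:
        p,d=ray(f,uv);d=d/np.linalg.norm(d);M=np.eye(3)-np.outer(d,d);A+=M;b+=M@p;L.append((p,d))
    x=np.linalg.solve(A,b); return x,[round(float(np.linalg.norm((np.eye(3)-np.outer(d,d))@(x-p)))*1e3,1) for p,d in L]
E
python3 - <<'E'
from h import *
np.set_printoptions(precision=4,suppress=True)
F={n:eyes.grab_frame(n) for n in("side","top")}
for n,f in F.items():
    cv2.imwrite(f"pics/{n}0.png",f["pixels"]); print(n,f["position"],f["rotation"],f["k1"])
for q in["knob","knob_nose","stem_tip","bare_dial","fitted_top","hob","shaker"]:
    for n,f in F.items():
        print(q,n,[(np.round(r["uv"],1).tolist(),round(r["confidence"],2)) for r in models.place_of(q,f)[:4]])
print(sensors.sense())
E
```

```text
pics
side [-0.1854 -0.8262  0.839 ] [ 0.8307 -0.3115  0.1555 -0.4343] -0.043216789585555256
top [ 0.3866 -0.0354  1.433 ] [-0.7037  0.7085 -0.0383  0.038 ] -0.013934867547746614
knob side [([370.0, 297.1], 0.91), ([319.4, 303.5], 0.72), ([284.6, 316.7], 0.72), ([342.0, 272.2], 0.63)]
knob top [([358.7, 263.7], 0.74), ([388.3, 200.8], 0.67), ([364.0, 233.2], 0.66), ([352.4, 198.1], 0.63)]
knob_nose side [([284.5, 312.0], 0.8), ([362.5, 278.8], 0.65), ([315.4, 282.6], 0.64), ([348.4, 265.5], 0.59)]
knob_nose top [([360.7, 190.8], 0.73), ([363.1, 228.5], 0.63), ([365.6, 273.5], 0.62), ([383.6, 196.9], 0.59)]
stem_tip side [([285.6, 203.8], 0.51), ([175.6, 201.5], 0.19)]
stem_tip top []
bare_dial side [([288.3, 210.0], 0.73), ([287.3, 201.7], 0.56)]
bare_dial top [([281.9, 188.8], 0.76), ([237.3, 193.0], 0.4)]
fitted_top side [([287.8, 202.9], 0.68), ([253.6, 173.9], 0.65)]
fitted_top top [([236.2, 190.7], 0.61), ([327.9, 244.4], 0.48)]
hob side [([272.0, 222.5], 0.72)]
hob top [([261.3, 195.8], 0.74)]
shaker side [([194.4, 171.1], 0.71)]
shaker top [([128.0, 201.8], 0.58), ([139.3, 146.0], 0.42)]
{'t': 0.8, 'joints': array([ 1.284 ,  0.3135, -0.0471,  1.2102, -0.    ,  1.5708]), 'qd': array([-0.0016,  0.0003,  0.0015,  0.0001,  0.001 , -0.0005]), 'joint_torque': array([ -0.0005, -53.9393,  34.0031,   0.0015,  -0.    ,   0.    ]), 'tool_pos': array([0.1697, 0.5755, 0.2533]), 'ee_rot': array([ 0.1429,  0.9897, -0.    ,  0.    ]), 'force': array([ 0.3739, -1.0135, -1.2296]), 'moment': array([-0.0365, -0.0144, -0.0233]), 'grip_force': 0.0, 'width': 1.001423745985978}
```

```bash
sed -i 's/np.array(f\["rotation"\])@/R.from_quat(f["rotation"]).as_matrix()@/; 1a from scipy.spatial.transform import Rotation as R' h.py
python3 - <<'E'
import cv2
a=cv2.imread("pics/side0.png");b=cv2.imread("pics/top0.png")
cv2.imwrite("pics/a.png",cv2.resize(a[140:340,180:420],(720,600),interpolation=3))
cv2.imwrite("pics/b.png",cv2.resize(b[160:300,210:410],(800,560),interpolation=3))
E
```

```text
(no output)
```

View pics/a.png

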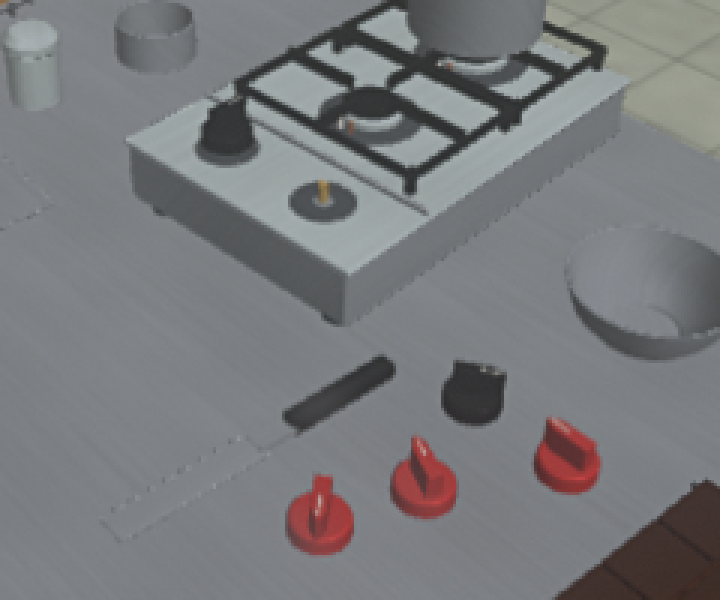

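View pics/b.png

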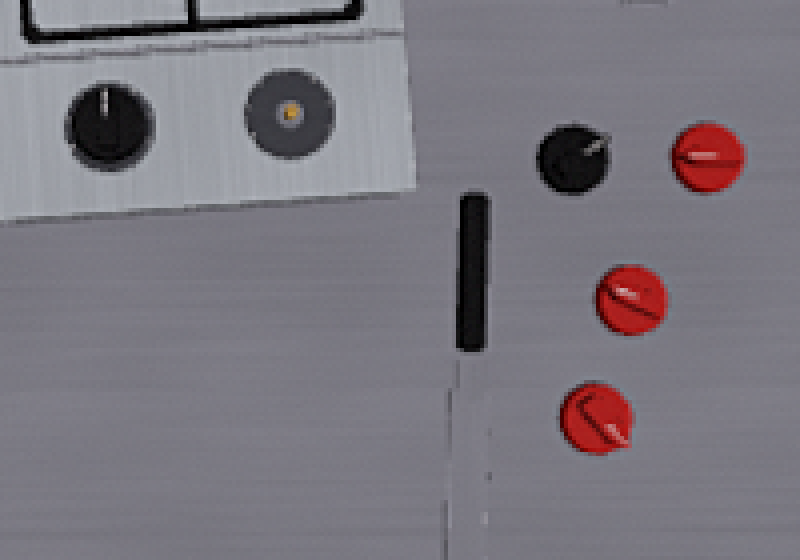

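View pics/top0.png

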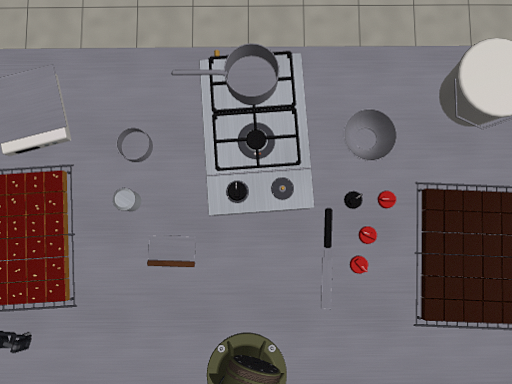

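```bash
python3 - <<'E'
from h import *
np.set_printoptions(precision=4,suppress=True)
F={n:eyes.grab_frame(n) for n in("side","top")}
S,T=F["side"],F["top"]
sel={"side":{"knob":(338,272),"knob_nose":(348,265),"stem_tip":(287,202),"bare_dial":(287,208)},"top":{"knob":(353,200),"knob_nose":(362,194),"stem_tip":(283,188),"bare_dial":(282,188)}}
P={}
for q in["knob","knob_nose","stem_tip","bare_dial"]:
    for n,f in F.items():
        c=[r for r in models.place_of(q,f) if np.linalg.norm(np.array(r["uv"])-sel[n][q])<8]
        if c: P[q,n]=np.array(c[0]["uv"]); print(q,n,P[q,n],c[0]["confidence"])
zs={"knob":0,"knob_nose":.042,"stem_tip":.109,"bare_dial":.085}
for q in zs:
    o=[(F[n],P[q,n]) for n in F if (q,n) in P]
    print(q,[atz(f,u,zs[q]) for f,u in o], tri(o) if len(o)>1 else "")
    for n in F:
        pass
# masks
for n,f in F.items():
    hsv=cv2.cvtColor(f["pixels"],cv2.COLOR_BGR2HSV)
    u,v=map(int,sel[n]["stem_tip"])
    m=np.zeros(hsv.shape[:2],bool); m[v-9:v+10,u-9:u+10]=True
    g=(hsv[...,1]>70)&m; ys,xs=np.nonzero(g); w=hsv[ys,xs,1].astype(float)
    print(n,"brass",len(xs),xs.min(),xs.max(),ys.min(),ys.max(),(xs*w).sum()/w.sum(),(ys*w).sum()/w.sum())
    k=[r for r in models.trace("knob",f) if np.linalg.norm(np.array(r["uv"])-sel[n]["knob"])<8]
    if k: ys,xs=np.nonzero(k[0]["pixels"]); print("knob mask",xs.min(),xs.max(),ys.min(),ys.max(),xs.mean(),ys.mean())
def crop(f,c,h,s): 
    u,v=c; return cv2.resize(f["pixels"][v-h:v+h,u-h:u+h],(s,s),interpolation=cv2.INTER_NEAREST)
cv2.imwrite("pics/c.png",np.hstack([crop(S,(287,202),10,400),crop(T,(283,188),10,400)]))
cv2.imwrite("pics/d.png",np.hstack([crop(S,(338,268),16,400),crop(T,(355,199),14,400)]))
E
```

```text
knob side [337.8 271.4] 0.67
knob_nose side [349.8 261.4] 0.75
knob_nose top [361.2 189.9] 0.58
stem_tip side [287.4 199.5] 0.48
bare_dial side [286.9 208.4] 0.63
bare_dial top [281.7 189.8] 0.63
knob [array([ 0.5188, -0.321 ,  0.    ])] 
knob_nose [array([ 0.5341, -0.343 ,  0.042 ]), array([ 0.5322, -0.3452,  0.042 ])] (array([ 0.5319, -0.3446,  0.0445]), [0.1, 0.1])
stem_tip [array([ 0.538 , -0.1054,  0.109 ])] 
bare_dial [array([ 0.5307, -0.1119,  0.085 ]), array([ 0.5296, -0.1067,  0.085 ])] (array([ 0.5315, -0.1082,  0.0823]), [2.1, 2.1])
side brass 22 286 289 200 207 287.22247292418774 203.05595667870037
knob mask 327 348 261 282 337.37007874015745 271.20997375328085
top brass 13 281 284 186 189 282.2608695652174 187.64187643020594
knob mask 345 362 191 208 353.2540322580645 199.0201612903226
```

View pics/c.png

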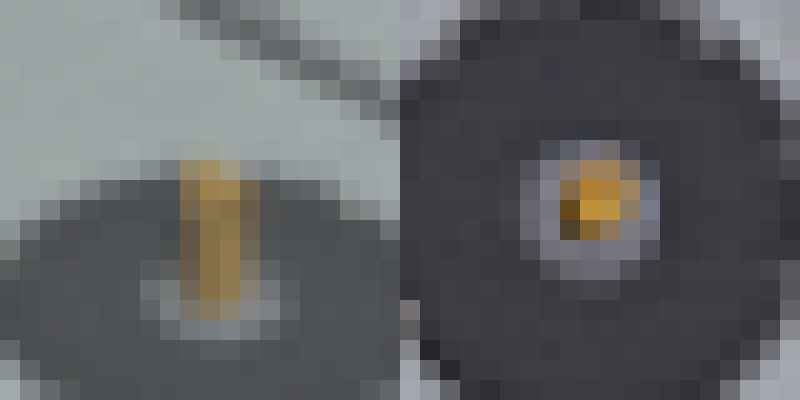

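View pics/d.png

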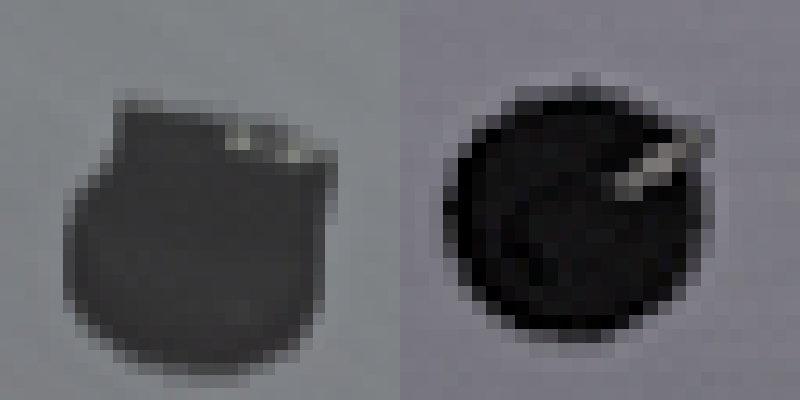

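```bash
python3 - <<'E'
from h import *
np.set_printoptions(precision=4,suppress=True)
F={n:eyes.grab_frame(n) for n in("side","top")}
T,S=F["top"],F["side"]
n=atz(T,(362.,194.2),.042);m=atz(T,(356.6,197.8),.042);print("nose",n,"mid",m,"yaw",np.degrees(np.arctan2(*(n-m)[1::-1])))
print("nose-from net", atz(T,(361.2,189.9),.042))
for z in(.008,.017):print("skirt ctr",atz(T,(353.0,199.5),z))
print("side skirt",atz(S,(337.2-.3,274),.010))
print("bar dir side", atz(S,(322+120/12.5,252+105/12.5),.042),atz(S,(322+330/12.5,252+155/12.5),.042))
# dial ellipse centres by contour in top/side
for nm,c in(("top",(282,189)),("side",(287,208))):
    f=F[nm]; g=f["pixels"].astype(int).sum(2)/3
    u,v=c; win=g[v-22:v+23,u-22:u+23]; b=(win<115).astype(np.uint8); b=cv2.morphologyEx(b,cv2.MORPH_CLOSE,np.ones((9,9),np.uint8))
    cs,_=cv2.findContours(b,cv2.RETR_EXTERNAL,cv2.CHAIN_APPROX_NONE)
    k=min(cs,key=lambda q:-cv2.pointPolygonTest(q,(22,22),True)); e=cv2.fitEllipse(k)
    uv=np.array(e[0])+[u-22,v-22]; print(nm,e,uv,atz(f,uv,.085))
print("stem top", atz(T,(282.5,187.3),.108)); print("stem side tip",atz(S,(287.2,199.7),.109))
for f,nm in((T,"top"),(S,"side")):
    o=models.place_of("hob",f)
    print(nm,[ (r["uv"],atz(f,r["uv"],0)) for r in o[:1]])
print("fitted",atz(T,(236.2,190.7),.136),sensors.sense()["t"])
E
```

```text
nose [ 0.5194 -0.3472  0.042 ] mid [ 0.5088 -0.3308  0.042 ] yaw -57.03267482434542
nose-from net [ 0.5322 -0.3452  0.042 ]
skirt ctr [ 0.5066 -0.3269  0.008 ]
skirt ctr [ 0.5059 -0.3251  0.017 ]
side skirt [ 0.5015 -0.3317  0.01  ]
bar dir side [ 0.502  -0.3094  0.042 ] [ 0.5229 -0.3477  0.042 ]
top ((22.067289352416992, 13.121695518493652), (31.896709442138672, 47.37129211425781), 89.6078872680664) [282.0673 180.1217] [ 0.5576 -0.1081  0.085 ]
side ((21.950542449951172, 20.58610725402832), (34.76390075683594, 54.2692756652832), 34.98830032348633) [286.9505 206.5861] [ 0.5368 -0.1058  0.085 ]
stem top [ 0.5342 -0.1079  0.108 ]
stem side tip [ 0.5369 -0.1057  0.109 ]
top [([256.0, 192.8], array([ 0.5299, -0.0326,  0.    ]))]
side [([274.2, 222.5], array([ 0.5334, -0.0572,  0.    ]))]
fitted [0.5225 0.0219 0.136 ] 1.6
```

>>> {"method": "apply_moves", "body": {
  "series": [
    [0.5, 0, 0, 0, -0.15],
    [0.5, 0, 0, 0, -0.15],
    [0.5, 0, 0, 0, -0.15],
    [0.5, 0, 0, 0, -0.15],
    [0.5, 0, 0, 0, -0.15],
    [0.5, 0, 0, 0, -0.15],
    [0.5, 0, 0, 0, -0.15],
    [0.5, 0, 0, 0, -0.15]
  ],
  "grip_force": 60
}}

```text
t: 2.4
tool_pos: [0.1697, 0.5755, 0.2533]
ee_rot: [-0.444, 0.896, -0.0, -0.0]
force: [0.8, 0.1, -0.5]
width: 0.5
grip_force: 0.0
```

>>> {"method": "apply_moves", "body": {
  "series": [
    [0.5, 0, 0, 0, -0.15],
    [0.5, 0, 0, 0, -0.15],
    [0.5, 0, 0, 0, -0.15],
    [0.5, 0, 0, 0, -0.15],
    [0.5, 0, 0, 0, -0.15],
    [0.5, 0, 0, 0, -0.15],
    [0.5, 0, 0, 0, -0.15],
    [0.5, 0, 0, 0, -0.15]
  ]
}}

```text
t: 3.2
tool_pos: [0.1697, 0.5755, 0.2533]
ee_rot: [0.872, -0.489, 0.0, -0.0]
force: [0.0, -0.0, -0.4]
width: 0.503
grip_force: 0.0
```

>>> {"method": "apply_moves", "body": {
  "series": [
    [0.5, 0.049, 0.0005, 0, 0],
    [0.5, 0.049, 0.0005, 0, 0],
    [0.5, 0.049, 0.0005, 0, 0],
    [0.5, 0.049, 0.0005, 0, 0],
    [0.5, 0.049, 0.0005, 0, 0],
    [0.5, 0.049, 0.0005, 0, 0],
    [0.5, 0.049, 0.0005, 0, 0],
    [0.5, 0.049, 0.0005, 0, 0]
  ]
}}

```text
t: 4.0
tool_pos: [0.3693, 0.236, 0.2536]
ee_rot: [0.871, -0.492, 0.0, -0.0]
force: [1.4, 0.5, -0.1]
width: 0.498
grip_force: 0.0
```

>>> {"method": "apply_moves", "body": {
  "series": [
    [0.5, 0.046, 0.0147, 0, 0],
    [0.5, 0.046, 0.0147, 0, 0],
    [0.5, 0.046, 0.0147, 0, 0],
    [0.5, 0.046, 0.0147, 0, 0],
    [0.5, 0.046, 0.0147, 0, 0],
    [0.5, 0.046, 0.0147, 0, 0],
    [0.5, 0.046, 0.0147, 0, 0],
    [0.5, 0.046, 0.0147, 0, 0]
  ]
}}

```text
t: 4.8
tool_pos: [0.458, -0.1404, 0.2536]
ee_rot: [0.871, -0.492, 0.0, -0.0]
force: [0.9, 0.9, 0.4]
width: 0.501
grip_force: 0.0
```

>>> {"method": "apply_moves", "body": {
  "series": [
    [0.5, 0.046, 0.0147, 0.02, 0],
    [0.5, 0.046, 0.0147, 0.02, 0],
    [0.5, 0.046, 0.0147, 0.02, 0],
    [0.5, 0.046, 0.0147, 0.02, 0],
    [0.5, 0, 0, 0.02, 0],
    [0.5, 0, 0, 0, 0]
  ]
}}

```text
t: 5.4
tool_pos: [0.4986, -0.3181, 0.1535]
ee_rot: [0.87, -0.493, -0.003, -0.0]
force: [-1.3, -0.0, -1.1]
width: 0.502
grip_force: 0.0
```

```bash
python3 - <<'E'
from h import *
np.set_printoptions(precision=4,suppress=True)
s=sensors.sense();print(s["t"],s["joints"],s["tool_pos"],s["ee_rot"],s["force"])
E
```

```text
5.4 [-0.5679  0.3585 -0.2178  1.0001  0.0001 -2.679 ] [ 0.4986 -0.3181  0.1535] [ 0.8702 -0.4927 -0.0028 -0.0002] [-1.3365 -0.0454 -1.1474]
```

>>> {"method": "apply_moves", "body": {
  "series": [
    [0.5, 0.0116, -0.004, 0.025, 0],
    [0.5, 0, 0, 0.03, 0],
    [0.5, 0, 0, 0.023, 0],
    [0.5, 0, 0, 0, 0]
  ]
}}

```text
t: 5.8
tool_pos: [0.5081, -0.3236, 0.0767]
ee_rot: [0.871, -0.491, -0.003, -0.0]
force: [-1.0, -0.5, -0.0]
width: 0.501
grip_force: 0.0
```

```bash
python3 - <<'E'
from h import *
S=eyes.grab_frame("side");T=eyes.grab_frame("top")
c=lambda f,u,v:cv2.resize(f["pixels"][v-25:v+25,u-25:u+25],(400,400),interpolation=3)
cv2.imwrite("pics/e.png",np.hstack([c(S,338,262),c(T,355,199)]))
print(sensors.sense()["tool_pos"])
E
```

```text
[ 0.51024948 -0.32526699  0.07993577]
```

View pics/e.png

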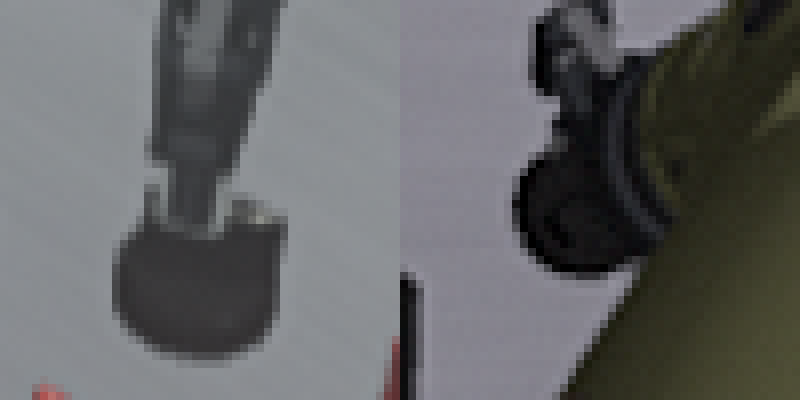

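>>> {"method": "apply_moves", "body": {
  "series": [
    [0.5, 0, 0, 0.02, 0],
    [0.5, 0, 0, 0.015, 0],
    [0.5, 0, 0, 0, 0],
    [0.2, 0, 0, 0, 0],
    [0, 0, 0, 0, 0],
    [0, 0, 0, 0, 0],
    [0, 0, 0, 0, 0]
  ]
}}

```text
t: 6.6
tool_pos: [0.5113, -0.3266, 0.0459]
ee_rot: [0.871, -0.492, 0.002, 0.0]
force: [-0.4, 1.2, 6.2]
width: 0.147
grip_force: 59.4
```

>>> {"method": "apply_moves", "body": {
  "series": [
    [0, 0, 0, 0, 0],
    [0, 0, 0, 0, 0]
  ],
  "grip_force": 60
}}

```text
t: 6.8
tool_pos: [0.5114, -0.3266, 0.0459]
ee_rot: [0.871, -0.492, 0.002, 0.0]
force: [-0.4, 1.3, 5.9]
width: 0.148
grip_force: 59.3
```

```bash
python3 - <<'E'
from h import *
s=sensors.sense();print(s)
E
```

```text
{'t': 6.8, 'joints': array([-5.68521277e-01,  4.78982075e-01, -3.08036422e-01,  7.80405030e-01,
        1.52558788e-04, -2.68175386e+00]), 'qd': array([ 1.57101257e-04, -8.29666086e-04,  1.72779070e-04, -8.05369608e-04,
        5.07671040e-04, -5.24860244e-05]), 'joint_torque': array([-2.40998296e-01, -5.42954922e+01,  2.64403546e+01, -4.13862141e-01,
       -6.18794002e-02,  2.32395827e-02]), 'tool_pos': array([ 0.51135826, -0.32664283,  0.04594175]), 'ee_rot': array([ 8.70695114e-01, -4.91820260e-01,  1.68805229e-03,  1.54292099e-05]), 'force': array([-0.38939808,  1.25714166,  5.93045493]), 'moment': array([0.17187357, 0.17929916, 0.03228758]), 'grip_force': 59.349846839904785, 'width': 0.14843643195185838}
```

>>> {"method": "apply_moves", "body": {
  "series": [
    [0, 0, 0, -0.02, 0],
    [0, 0, 0, -0.04, 0],
    [0, 0, 0, -0.045, 0.05],
    [0, 0, 0, -0.045, 0.1],
    [0, 0, 0, 0, 0.15],
    [0, 0, 0, 0, 0.15],
    [0, 0, 0, 0, 0.15],
    [0, 0, 0, 0, 0.15]
  ],
  "grip_force": 80
}}

```text
t: 7.6
tool_pos: [0.5102, -0.326, 0.1949]
ee_rot: [-0.628, 0.779, -0.001, 0.0]
force: [0.1, -0.5, -0.2]
width: 0.14
grip_force: 78.8
```

>>> {"method": "apply_moves", "body": {
  "series": [
    [0, 0, 0, 0, 0.15],
    [0, 0, 0, 0, 0.15],
    [0, 0, 0, 0, 0.15],
    [0, 0, 0, 0, 0.15],
    [0, 0, 0, 0, 0.15],
    [0, 0, 0, 0, 0.15],
    [0, 0, 0, 0, 0.15],
    [0, 0, 0, 0, 0.15]
  ]
}}

```text
t: 8.4
tool_pos: [0.5101, -0.326, 0.1946]
ee_rot: [-0.078, 0.997, -0.0, 0.0]
force: [-0.0, 0.0, 0.2]
width: 0.144
grip_force: 78.8
```

>>> {"method": "apply_moves", "body": {
  "series": [
    [0, 0, 0, 0, 0.15],
    [0, 0, 0, 0, 0.15],
    [0, 0, 0, 0, 0.15],
    [0, 0, 0, 0, 0.15],
    [0, 0, 0, 0, 0.15],
    [0, 0, 0, 0, 0.15],
    [0, 0, 0, 0, 0],
    [0, 0, 0, 0, 0]
  ]
}}

```text
t: 9.2
tool_pos: [0.5101, -0.3259, 0.1943]
ee_rot: [0.358, 0.934, -0.0, 0.0]
force: [0.6, -0.5, -0.4]
width: 0.142
grip_force: 78.7
```

```bash
python3 - <<'E'
from h import *
s=sensors.sense();print(s["t"],s["joints"],s["tool_pos"],s["ee_rot"],s["force"],s["width"])
Rm=R.from_quat(s["ee_rot"]).as_matrix();print(Rm, np.degrees(np.arctan2(Rm[1,0],Rm[0,0])))
E
```

```text
9.2 [-5.68568594e-01  3.50999994e-01 -1.31077051e-01  1.08799879e+00
  3.32712944e-05  1.64685426e-01] [ 0.51010859 -0.32592216  0.19432494] [ 3.58468621e-01  9.33541706e-01 -5.59577266e-05  3.56262658e-04] [ 0.63185523 -0.53571835 -0.36698996] 0.14170880451345888
[[-7.43000241e-01  6.69290856e-01  6.25053921e-04]
 [ 6.69290777e-01  7.43000489e-01 -3.59895711e-04]
 [-7.05290277e-04  1.50940224e-04 -9.99999740e-01]] 137.98763698114513
```

>>> {"method": "apply_moves", "body": {
  "series": [
    [0, 0.026, 0.0359, 0, 0],
    [0, 0.026, 0.0359, 0, 0],
    [0, 0.026, 0.0359, 0, 0],
    [0, 0.026, 0.0359, 0, 0],
    [0, 0.026, 0.0359, 0, 0],
    [0, 0, 0, 0, 0],
    [0, 0, 0, 0, 0]
  ]
}}

```text
t: 9.9
tool_pos: [0.5345, -0.1048, 0.1941]
ee_rot: [0.358, 0.934, -0.0, 0.0]
force: [-0.5, -0.7, -0.0]
width: 0.14
grip_force: 78.7
```

```bash
python3 - <<'E'
from h import *
np.set_printoptions(precision=4,suppress=True)
s=sensors.sense();print(s["t"],s["joints"],s["tool_pos"],s["ee_rot"])
S=eyes.grab_frame("side");T=eyes.grab_frame("top")
cv2.imwrite("pics/f_s.png",S["pixels"]);cv2.imwrite("pics/f_t.png",T["pixels"])
for n,f in(("s",S),("t",T)):
    for q in("knob","knob_nose","knob_bore","stem_tip"):
        print(n,q,[(np.round(r["uv"],1).tolist(),round(r["confidence"],2)) for r in models.place_of(q,f)[:6]])
c=lambda f,u,v:cv2.resize(f["pixels"][v-25:v+25,u-25:u+25],(400,400),interpolation=cv2.INTER_NEAREST)
cv2.imwrite("pics/f.png",np.hstack([c(S,287,195),c(T,285,185)]))
E
```

```text
9.9 [-0.1933  0.2412 -0.2809  1.0482 -0.0005  0.5391] [ 0.5345 -0.1048  0.1941] [ 0.358   0.9337 -0.0002  0.0003]
s knob [([286.9, 319.0], 0.9), ([285.7, 186.8], 0.83), ([371.8, 298.3], 0.65)]
s knob_nose [([284.4, 311.1], 0.87), ([281.5, 176.0], 0.83), ([285.6, 202.0], 0.68), ([315.4, 284.9], 0.62), ([363.4, 279.4], 0.57)]
s knob_bore [([366.4, 292.2], 0.93), ([319.1, 299.3], 0.84), ([290.8, 181.4], 0.6), ([287.8, 313.9], 0.57)]
s stem_tip [([288.3, 199.4], 0.59)]
t knob [([358.0, 263.8], 0.85), ([366.5, 234.2], 0.74), ([383.9, 197.5], 0.62)]
t knob_nose [([371.3, 274.6], 0.57), ([381.6, 199.1], 0.56), ([364.2, 233.6], 0.54)]
t knob_bore [([369.5, 235.1], 0.64), ([385.1, 199.5], 0.59), ([360.5, 264.1], 0.48)]
t stem_tip []
```

View pics/f.png

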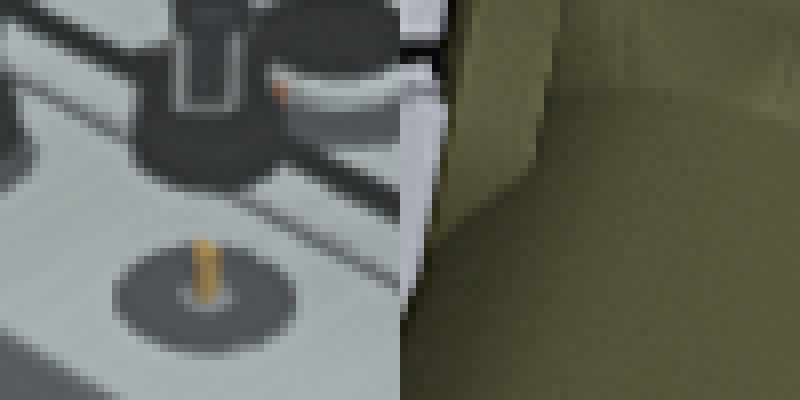

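```bash
python3 - <<'E'
from h import *
np.set_printoptions(precision=4,suppress=True,linewidth=150)
S=eyes.grab_frame("side");s=sensors.sense();p=s["tool_pos"];g=S["pixels"].astype(float).mean(2)
def cross(prof,lo,hi,x0):  # half-level crossing
    h=(lo+hi)/2
    for i in range(len(prof)-1):
        if (prof[i]-h)*(prof[i+1]-h)<=0: return x0+i+(h-prof[i])/(prof[i+1]-prof[i])
print("col 285..290 rows 184..198\n",g[184:199,283:292].mean(1).round(0))
print("rows 208..220",g[207:221,283:292].mean(1).round(0))
print("knob row 186 cols",g[184:189,274:310].mean(0).round(0))
print("dial row 207 cols",g[206:209,270:312].mean(0).round(0))
# predicted outlines
from scipy.optimize import least_squares
K=np.array(S["intrinsics"]);Rc=R.from_quat(S["rotation"]).as_matrix()
def proj(X):
    c=(X-np.array(S["position"]))@Rc; u=c[:,:2]/c[:,2:]; r2=(u**2).sum(1,keepdims=True)
    return (u*(1+S["k1"]*r2))*[K[0,0],K[1,1]]+[K[0,2],K[1,2]]
th=np.linspace(0,2*np.pi,721)
def ext(x,y,z,r):
    q=proj(np.c_[x+r*np.cos(th),y+r*np.sin(th),0*th+z]); return q[:,0].min(),q[:,0].max(),q[:,1].min(),q[:,1].max()
print("dial pred",ext(.535,-.107,.085,.033))
print("skirt pred",ext(.535,-.107,p[2]-.0459,.027),ext(.535,-.107,p[2]-.0289,.027))
print("stem tip",proj(np.array([[.535,-.107,.109],[.535,-.107,.085]])))
for d in([.003,0],[0,.003]): print(d,ext(.535+d[0],-.107+d[1],.085,.033))
print(p,S["pixels"].shape)
E
```

```text
col 285..290 rows 184..198
 [ 86.  55.  53.  54.  55.  55.  54.  52.  51.  67. 118. 165. 169. 168. 168.]
rows 208..220 [116. 107.  86.  83.  82.  82. 103. 151. 173. 172. 171. 172. 172. 172.]
knob row 186 cols [139. 137. 139. 141. 117.  71.  50.  52.  53.  53.  57.  62.  64.  64.  64.  64.  61.  57.  54.  54.  54.  54.  53.  55.  69.  75.  78.  81.  87.
  91.  93.  94.  92.  93.  96.  96.]
dial row 207 cols [171. 171. 172. 171. 172. 173. 113.  79.  80.  83.  83.  85.  84.  84. 100. 117. 114. 119. 127. 130. 118.  92.  83.  83.  83.  84.  82.  80.  91.
 156. 168. 167. 166. 166. 167. 167. 168. 167. 168. 168. 167. 156.]
dial pred (np.float64(275.1805957410846), np.float64(298.44141715593196), np.float64(200.2451654288996), np.float64(214.0913900121))
skirt pred (np.float64(277.61791894666186), np.float64(297.2093223335504), np.float64(183.34220101478937), np.float64(194.3450367330225)) (np.float64(277.7090513325801), np.float64(297.4574970008606), np.float64(178.25924390392422), np.float64(189.16342370433782))
stem tip [[287.0259 200.1624]
 [286.7978 207.0207]]
[0.003, 0] (np.float64(275.95532541952275), np.float64(299.1883159242107), np.float64(199.8442306880332), np.float64(213.65516169213578))
[0, 0.003] (np.float64(274.4660234904625), np.float64(297.69119737777476), np.float64(199.79572782221945), np.float64(213.60163761694793))
[ 0.5342 -0.106   0.1937] (384, 512, 3)
```

>>> {"method": "apply_moves", "body": {
  "series": [
    [0, 0.0005, 0, 0.02, 0],
    [0, 0, 0, 0.014, 0],
    [0, 0, 0, 0.003, 0],
    [0, 0, 0, 0.002, 0],
    [0, 0, 0, 0.002, 0],
    [0, 0, 0, 0, 0]
  ]
}}

```text
t: 11.05
tool_pos: [0.5343, -0.1053, 0.1532]
ee_rot: [0.36, 0.933, 0.0, 0.0]
force: [-0.4, -0.5, -0.5]
width: 0.144
grip_force: 78.7
```

>>> {"method": "apply_moves", "body": {
  "series": [
    [0, 0, 0, 0.001, 0],
    [0, 0, 0, 0.001, 0],
    [0, 0, 0, 0, 0]
  ]
}}

```text
t: 11.35
tool_pos: [0.534, -0.1052, 0.1508]
ee_rot: [0.36, 0.933, 0.0, 0.0]
force: [-0.0, 0.5, -0.3]
width: 0.141
grip_force: 78.7
```

>>> {"method": "apply_moves", "body": {
  "series": [
    [0, 0, 0, 0.001, 0],
    [0, 0, 0, 0.001, 0],
    [0, 0, 0, 0, 0]
  ]
}}

```text
t: 11.65
tool_pos: [0.534, -0.1053, 0.1487]
ee_rot: [0.36, 0.933, -0.0, 0.0]
force: [-0.4, -0.1, 0.0]
width: 0.139
grip_force: 78.7
```

>>> {"method": "apply_moves", "body": {
  "series": [
    [0, 0, 0, 0.001, 0],
    [0, 0, 0, 0.001, 0],
    [0, 0, 0, 0, 0]
  ]
}}

```text
t: 11.95
tool_pos: [0.534, -0.1053, 0.1466]
ee_rot: [0.36, 0.933, -0.0, 0.0]
force: [0.8, 0.1, -1.0]
width: 0.141
grip_force: 78.7
```

>>> {"method": "apply_moves", "body": {
  "series": [
    [0, 0, 0, 0.001, 0],
    [0, 0, 0, 0.001, 0],
    [0, 0, 0, 0, 0]
  ]
}}

```text
t: 12.25
tool_pos: [0.5341, -0.1053, 0.145]
ee_rot: [0.36, 0.933, 0.0, 0.0]
force: [-0.1, -0.5, 2.9]
width: 0.14
grip_force: 78.9
```

>>> {"method": "apply_moves", "body": {
  "series": [
    [0, 0, 0, 0.001, 0],
    [0, 0, 0, 0, 0]
  ]
}}

```text
t: 12.45
tool_pos: [0.5341, -0.1053, 0.144]
ee_rot: [0.36, 0.933, 0.0, 0.0]
force: [0.2, -1.0, 3.0]
width: 0.141
grip_force: 79.0
```

>>> {"method": "apply_moves", "body": {
  "series": [
    [0, 0, 0, 0, 0.06],
    [0, 0, 0, 0, 0.04],
    [0, 0, 0, 0, 0]
  ]
}}

```text
t: 12.75
tool_pos: [0.5342, -0.1053, 0.144]
ee_rot: [0.406, 0.914, 0.0, 0.0]
force: [0.1, 0.3, 3.5]
width: 0.144
grip_force: 79.3
```

```bash
python3 - <<'E'
from h import *
s=sensors.sense();print(s["t"],s["force"],s["moment"],s["tool_pos"])
E
```

```text
12.75 [0.08513435 0.31925943 3.49989755] [-0.08399293  0.02896016 -0.01017931] [ 0.53415148 -0.10525197  0.14400183]
```

>>> {"method": "apply_moves", "body": {
  "series": [
    [0, 0, 0, 0, 0.05],
    [0, 0, 0, 0, 0.05],
    [0, 0, 0, 0, 0]
  ]
}}

```text
t: 13.05
tool_pos: [0.5342, -0.1052, 0.144]
ee_rot: [0.451, 0.892, 0.0, 0.0]
force: [0.9, -0.2, 3.1]
width: 0.138
grip_force: 79.3
```

>>> {"method": "apply_moves", "body": {
  "series": [
    [0, 0, 0, 0, 0.05],
    [0, 0, 0, 0, 0.05],
    [0, 0, 0, 0, 0]
  ]
}}

```text
t: 13.35
tool_pos: [0.5343, -0.1051, 0.144]
ee_rot: [0.495, 0.869, 0.0, 0.0]
force: [0.9, 0.0, 3.5]
width: 0.139
grip_force: 79.2
```

>>> {"method": "apply_moves", "body": {
  "series": [
    [0, 0, 0, 0, 0.05],
    [0, 0, 0, 0, 0.05],
    [0, 0, 0, 0, 0]
  ]
}}

```text
t: 13.65
tool_pos: [0.5344, -0.1051, 0.144]
ee_rot: [0.537, 0.843, 0.0, 0.0]
force: [1.6, 0.7, 3.6]
width: 0.142
grip_force: 79.2
```

>>> {"method": "apply_moves", "body": {
  "series": [
    [0, 0, 0, 0, 0.05],
    [0, 0, 0, 0, 0.05],
    [0, 0, 0, 0, 0]
  ]
}}

```text
t: 13.95
tool_pos: [0.5345, -0.1051, 0.144]
ee_rot: [0.579, 0.815, 0.0, 0.0]
force: [2.0, 1.0, 3.4]
width: 0.145
grip_force: 79.2
```

>>> {"method": "apply_moves", "body": {
  "series": [
    [0, 0, 0.0006, 0, 0.05],
    [0, 0, 0, 0, 0.05],
    [0, 0, 0, 0, 0]
  ]
}}

```text
t: 14.25
tool_pos: [0.5347, -0.105, 0.1439]
ee_rot: [0.619, 0.786, 0.0, 0.0]
force: [1.4, 0.5, 4.3]
width: 0.142
grip_force: 79.3
```

>>> {"method": "apply_moves", "body": {
  "series": [
    [0, 0, 0.0002, 0, 0.05],
    [0, 0, 0, 0, 0.05],
    [0, 0, 0, 0, 0]
  ]
}}

```text
t: 14.55
tool_pos: [0.535, -0.1049, 0.1439]
ee_rot: [0.657, 0.754, 0.0, 0.0]
force: [1.6, 1.4, 3.4]
width: 0.142
grip_force: 79.3
```

>>> {"method": "apply_moves", "body": {
  "series": [
    [0, 0, 0.0004, 0, 0.05],
    [0, 0, 0, 0, 0.05],
    [0, 0, 0, 0, 0]
  ]
}}

```text
t: 14.85
tool_pos: [0.5352, -0.1049, 0.1438]
ee_rot: [0.694, 0.72, 0.0, 0.0]
force: [1.6, 1.7, 2.7]
width: 0.146
grip_force: 79.3
```

>>> {"method": "apply_moves", "body": {
  "series": [
    [0, 0, 0.0004, 0, 0.05],
    [0, 0, 0, 0, 0.05],
    [0, 0, 0, 0, 0]
  ]
}}

```text
t: 15.15
tool_pos: [0.5354, -0.1049, 0.1438]
ee_rot: [0.729, 0.684, -0.0, -0.0]
force: [0.3, 0.6, 3.6]
width: 0.144
grip_force: 79.3
```

```bash
python3 - <<'E'
from h import *
np.set_printoptions(precision=4,suppress=True)
s=sensors.sense();print(s["t"],s["force"],s["moment"],s["tool_pos"],s["joints"])
# crude appearance: HSV of the stem pixels in the first pictures
for n,u,v in(("top",283,188),("side",287,203)):
    a=cv2.cvtColor(cv2.imread(f"pics/{n}0.png"),cv2.COLOR_BGR2HSV)[v-5:v+6,u-4:u+5]
    print(n,"S\n",a[...,1],"\nV\n",a[...,2])
E
```

```text
15.15 [0.2702 0.6277 3.5676] [ 0.1838 -0.3314  0.0698] [ 0.5354 -0.1049  0.1438] [-0.1935  0.2819 -0.3495  0.9396 -0.      1.4406]
top S
 [[ 23  24  31  27  23  19  23  23  23]
 [ 24  28  32  33  38  28  24  31  30]
 [ 27  25  29  25  18  42  38  20  23]
 [ 28  19  42 107 113  50  36  35  23]
 [ 22  18 113 183 167  94  35  30  19]
 [ 20  24 193 176 165  71  30  26  20]
 [ 19  23 113 157  97  16  29  27  24]
 [ 18  21  19  22  16  25  23  24  24]
 [ 24  22  19  20  23  21  23  28  26]
 [ 28  27  22  17  23  28  24  23  19]
 [ 23  20  24  24  28  24  23  23  23]] 
V
 [[ 66  64  66  67  67  66  66  67  67]
 [ 65  64  63  62  61  64  65  65  67]
 [ 66  82 106 123 111  86  61  64  66]
 [ 91 124 134 160 158 123  84  65  67]
 [103 138 133 173 171 157 125  60  66]
 [112 128  99 191 186 140 136  58  63]
 [106 132  81 130 142 129 122  57  63]
 [ 83 122 122 118 126 130  88  63  64]
 [ 64  83 109 114 112  86  66  64  68]
 [ 64  65  71  75  76  63  63  66  66]
 [ 67  65  65  65  64  65  66  66  68]]
side S
 [[ 14  14  15  14  17  15  15  14  14]
 [ 14  15  17   6   8   9  16  17  15]
 [ 13  16  15  74  94  51   7  17  17]
 [ 17  24  15 103 128 120  77   6  21]
 [ 22  25  16  92 118 116  77   0  22]
 [ 21  27  13  81 113 116  72   9  24]
 [ 21  24   6  80 113 119  58  15  24]
 [ 18  22   8  74 118 117  44   8  21]
 [ 15  18  11  59 115 103  27  11  19]
 [ 18  20  16  26  71  50   4  17  15]
 [ 15  18  19  15  14  16  19  20  18]] 
V
 [[165 165 166 167 167 166 167 166 167]
 [168 165 163 162 162 164 164 164 168]
 [157 141 123 148 162 161 140 139 153]
 [ 92  86  83 126 155 155 113  85  98]
 [ 81  82  80 114 138 132 103  79  81]
 [ 85  84  77  98 131 139 106  82  84]
 [ 84  85  80  99 131 144 110  86  85]
 [ 83  93  96 103 132 144 123  96  86]
 [ 85 113 121 112 133 143 131 118  94]
 [ 85 103 126 119 132 138 134 132  99]
 [ 83  85 105 120 127 131 123 104  86]]
```

```bash
cat > fit.py <<'E'
from h import *
from scipy.optimize import minimize
np.set_printoptions(precision=3,suppress=True,linewidth=150)
N=5; zt,zs,zd=.109,.1025,.085
def setup(n,c,h=8):
    f=eyes.grab_frame(n); im=cv2.imread(f"pics/{n}0.png").astype(float)
    u,v=c; D=[]
    for r in range(v-h,v+h+1):
        for q in range(u-h,u+h+1):
            for a in range(N):
                for b in range(N): D.append(ray(f,(q+(b+.5)/N-.5,r+(a+.5)/N-.5))[1])
    return np.array(f["position"]),np.array(D),im[v-h:v+h+1,u-h:u+h+1].reshape(-1,3)
def feats(p,D,x,y,yaw,rc):
    o=p-[x,y,0]; best=np.full(len(D),np.inf); cls=np.zeros(len(D),int); nrm=np.zeros((len(D),2)); fx,fy=np.cos(yaw),np.sin(yaw)
    def upd(t,ok,k,nn=None):
        m=ok&(t<best)&(t>0); best[m]=t[m]; cls[m]=k
        if nn is not None: nrm[m]=nn[m]
    at=lambda t:o+D*t[:,None]
    t=(zd-o[2])/D[:,2];P=at(t);r=np.hypot(P[:,0],P[:,1])
    upd(t,r>0,0);cls[r<.033]=1;cls[r<rc]=2
    t=(zt-o[2])/D[:,2];P=at(t);upd(t,(np.hypot(P[:,0],P[:,1])<.005)&(P[:,0]*fx+P[:,1]*fy<.0015),3)
    t=(zs-o[2])/D[:,2];P=at(t);upd(t,(np.hypot(P[:,0],P[:,1])<.005)&(P[:,0]*fx+P[:,1]*fy>=.0015),4)
    t=(.0015-(o[0]*fx+o[1]*fy))/(D[:,0]*fx+D[:,1]*fy);P=at(t);upd(t,(np.hypot(P[:,0],P[:,1])<.005)&(P[:,2]>zs)&(P[:,2]<zt),5)
    A=(D[:,:2]**2).sum(1);B=D[:,:2]@o[:2];C=o[:2]@o[:2]-.005**2;d=B*B-A*C
    t=np.where(d>0,(-B-np.sqrt(np.maximum(d,0)))/A,np.inf);tt=np.where(np.isfinite(t),t,0);P=at(tt)
    upd(t,(d>0)&(P[:,2]>zd)&(P[:,2]<zt)&((P[:,2]<zs)|(P[:,0]*fx+P[:,1]*fy<.0015)),6,P[:,:2]/.005)
    F=[cls==k for k in(0,1,2)]+[(cls==3)|(cls==4),cls==5,cls==6,(cls==6)*nrm[:,0],(cls==6)*nrm[:,1]]
    return np.array(F,float).T.reshape(-1,N*N,8).mean(1)
V=[setup("top",(283,188)),setup("side",(287,203))]
lam=np.diag([0,0,0,0,.3,.1,.3,.3])**.5
def cost(xy,yaw,which=(0,1)):
    e=0
    for i in which:
        p,D,I=V[i];F=feats(p,D,xy[2*i],xy[2*i+1],yaw,xy[4])
        M=np.vstack([F,lam]); prior=np.array([100,130,150]) ; Y=np.vstack([I,lam@np.tile([50,100,130.],(8,1))*np.array([0,0,0,0,1,1,0,0])[:,None]])
        c=np.linalg.lstsq(M,Y,rcond=None)[0]; e+=((M@c-Y)**2).sum()
    return e
x0=np.array([.533,-.1075,.536,-.106,.010])
for yaw in range(-180,180,15):
    s=minimize(cost,x0,(np.radians(yaw),),method="Nelder-Mead",options=dict(initial_simplex=np.vstack([x0]+[x0+np.eye(5)[i]*.002 for i in range(5)]),maxfev=90))
    print(yaw,round(s.fun),round(cost(s.x,np.radians(yaw),(0,))),round(cost(s.x,np.radians(yaw),(1,))),s.x*1e3)
E
time python3 fit.py
```

```text
-180 111774 33509 78264 [ 534.571 -107.573  536.54  -107.187    9.613]
-165 112720 32766 79954 [ 534.501 -107.671  537.266 -107.168    9.881]
-150 110065 31637 78428 [ 534.546 -107.694  536.933 -107.38     9.813]
-135 109998 31887 78110 [ 534.709 -107.484  536.536 -107.298    9.749]
-120 110508 32101 78407 [ 534.586 -107.591  536.549 -107.23     9.924]
-105 112093 32391 79702 [ 534.61  -107.625  536.453 -107.264    9.96 ]
-90 112179 32139 80040 [ 534.639 -107.559  536.53  -107.26     9.716]
-75 113482 32868 80615 [ 534.715 -107.486  536.554 -107.339    9.805]
-60 113021 32452 80569 [ 534.634 -107.518  536.349 -107.197    9.873]
-45 109416 31549 77867 [ 534.589 -107.652  536.545 -107.27     9.835]
-30 108748 31000 77748 [ 534.62  -107.564  536.712 -107.034    9.683]
-15 105359 31307 74052 [ 534.544 -107.609  536.546 -107.206    9.687]
0 104934 31137 73797 [ 534.469 -107.686  536.409 -107.206    9.862]
15 104203 30880 73323 [ 534.62  -107.564  536.575 -107.179    9.682]
30 106813 32384 74428 [ 534.689 -107.456  536.484 -106.947    9.674]
45 108585 33619 74966 [ 534.632 -107.792  536.585 -107.103    9.701]
60 111041 35166 75875 [ 534.519 -107.703  536.765 -107.118    9.815]
75 113773 36431 77342 [ 534.681 -107.758  537.164 -107.02     9.786]
90 112032 36013 76018 [ 534.447 -107.665  536.543 -107.066    9.823]
105 114002 36520 77483 [ 534.647 -107.779  536.547 -107.124    9.763]
120 116225 36045 80180 [ 534.791 -107.94   536.365 -107.134    9.827]
135 117721 36208 81513 [ 534.639 -107.786  536.711 -107.192    9.8  ]
150 118037 36441 81596 [ 534.517 -107.716  536.829 -106.933    9.818]
165 114218 34991 79227 [ 534.4   -107.753  536.509 -107.165    9.797]
real	0m10.095s
user	0m9.291s
sys	0m0.109s
```

>>> {"method": "apply_moves", "body": {
  "series": [
    [0, 0, 0.00015, 0, 0.1],
    [0, 0, 0.00015, 0, 0.1],
    [0, 0, 0.00015, 0, 0.1],
    [0, 0, 0.00015, 0, 0.1],
    [0, 0, 0.00015, 0, 0.1],
    [0, 0, 0, 0, 0]
  ]
}}

```text
t: 15.85
tool_pos: [0.5363, -0.1051, 0.1438]
ee_rot: [0.876, 0.482, 0.0, 0.0]
force: [1.8, 0.7, 2.8]
width: 0.144
grip_force: 79.3
```

>>> {"method": "apply_moves", "body": {
  "series": [
    [0, 0, 0.0001, 0, 0.05],
    [0, 0, 0.0001, 0, 0.05],
    [0, 0, 0, 0, 0]
  ]
}}

```text
t: 16.15
tool_pos: [0.5365, -0.1052, 0.1438]
ee_rot: [0.899, 0.439, 0.0, 0.0]
force: [2.6, 0.5, 4.2]
width: 0.139
grip_force: 79.3
```

>>> {"method": "apply_moves", "body": {
  "series": [
    [0, 0, 0.0004, 0, 0.05],
    [0, 0, 0.0001, 0, 0.05],
    [0, 0, 0, 0, 0]
  ]
}}

```text
t: 16.45
tool_pos: [0.5367, -0.1054, 0.1437]
ee_rot: [0.92, 0.393, -0.0, -0.0]
force: [1.1, 1.1, 3.3]
width: 0.145
grip_force: 79.2
```

>>> {"method": "apply_moves", "body": {
  "series": [
    [0, 0, 0.0002, 0, 0.05],
    [0, 0, 0.0001, 0, 0.05],
    [0, 0, 0, 0, 0]
  ]
}}

```text
t: 16.75
tool_pos: [0.5369, -0.1056, 0.1437]
ee_rot: [0.938, 0.347, -0.0, -0.0]
force: [1.0, 1.7, 3.2]
width: 0.139
grip_force: 79.2
```

>>> {"method": "apply_moves", "body": {
  "series": [
    [0, 0, 0.0002, 0, 0.05],
    [0, 0, 0.0001, 0, 0.05],
    [0, 0, 0, 0, 0]
  ]
}}

```text
t: 17.05
tool_pos: [0.5372, -0.1057, 0.1435]
ee_rot: [0.954, 0.299, 0.0, -0.0]
force: [2.5, 2.5, 0.9]
width: 0.139
grip_force: 78.8
```

>>> {"method": "apply_moves", "body": {
  "series": [
    [0, 0, 0, 0.001, 0],
    [0, 0, 0, 0, 0]
  ]
}}

```text
t: 17.25
tool_pos: [0.5374, -0.1058, 0.1425]
ee_rot: [0.954, 0.299, 0.0, -0.0]
force: [3.9, 1.3, -0.8]
width: 0.146
grip_force: 78.8
```

```bash
python3 - <<'E'
from h import *
s=sensors.sense();print(s["t"],s["force"],s["moment"],s["tool_pos"],s["joints"])
E
```

```text
17.25 [ 3.9473747   1.33229965 -0.77952203] [ 0.52801697 -0.76202614 -0.02890239] [ 0.53735168 -0.10579842  0.14251277] [-1.94652111e-01  2.86334302e-01 -3.46483339e-01  9.37833759e-01
  4.43354908e-04  2.34010388e+00]
```

>>> {"method": "apply_moves", "body": {
  "series": [
    [0, 0.0006, 0.0002, 0, 0.05],
    [0, 0, 0, 0.001, 0],
    [0, 0, 0, 0, 0]
  ]
}}

```text
t: 17.55
tool_pos: [0.5376, -0.1059, 0.1415]
ee_rot: [0.962, 0.275, -0.0, 0.0]
force: [2.1, 1.3, 0.3]
width: 0.141
grip_force: 78.8
```

```bash
python3 - <<'E'
from h import *
s=sensors.sense();print(s["t"],s["force"],s["moment"],s["tool_pos"])
E
```

```text
17.55 [2.11144021 1.30122864 0.32241199] [ 0.31806801 -0.55078057  0.02549894] [ 0.53764361 -0.10588434  0.14151188]
```

>>> {"method": "apply_moves", "body": {
  "series": [
    [0, 0.0005, 0, 0.001, 0],
    [0, 0, 0, 0.001, 0],
    [0, 0, 0, 0, 0]
  ]
}}

```text
t: 17.85
tool_pos: [0.5379, -0.1057, 0.1397]
ee_rot: [0.962, 0.274, -0.0, 0.0]
force: [0.4, 0.7, 3.2]
width: 0.143
grip_force: 79.0
```

>>> {"method": "apply_moves", "body": {
  "series": [
    [0, 0, 0, 0.001, 0],
    [0, 0, 0, 0.001, 0],
    [0, 0, 0, 0, 0]
  ]
}}

```text
t: 18.15
tool_pos: [0.538, -0.1057, 0.1378]
ee_rot: [0.962, 0.274, -0.0, 0.0]
force: [-1.4, 0.0, 3.3]
width: 0.141
grip_force: 79.2
```

>>> {"method": "apply_moves", "body": {
  "series": [
    [0, 0, 0, 0.001, 0],
    [0, 0, 0, 0.001, 0],
    [0, 0, 0, 0, 0]
  ]
}}

```text
t: 18.45
tool_pos: [0.538, -0.1057, 0.1359]
ee_rot: [0.962, 0.274, -0.0, 0.0]
force: [-1.7, -0.4, 4.8]
width: 0.137
grip_force: 79.5
```

>>> {"method": "apply_moves", "body": {
  "series": [
    [0, 0, 0, 0.001, 0],
    [0, 0, 0, 0.001, 0],
    [0, 0, 0, 0, 0]
  ]
}}

```text
t: 18.75
tool_pos: [0.5381, -0.1057, 0.1341]
ee_rot: [0.962, 0.274, -0.0, 0.0]
force: [-1.8, 0.5, 7.4]
width: 0.14
grip_force: 79.8
```

>>> {"method": "apply_moves", "body": {
  "series": [
    [0, 0, 0, 0.001, 0],
    [0, 0, 0, 0.0005, 0],
    [0, 0, 0, 0, 0]
  ]
}}

```text
t: 19.05
tool_pos: [0.5382, -0.1057, 0.1335]
ee_rot: [0.962, 0.274, 0.0, 0.0]
force: [-4.0, 1.9, 14.3]
width: 0.138
grip_force: 80.8
```

>>> {"method": "apply_moves", "body": {
  "series": [
    [0, -0.0003, 0, 0.0005, 0],
    [0, 0, 0, 0, 0],
    [0, 0, 0, 0, 0],
    [0, 0, 0, 0, 0],
    [0, 0, 0, 0, 0]
  ]
}}

```text
t: 19.55
tool_pos: [0.5382, -0.1058, 0.1335]
ee_rot: [0.962, 0.274, 0.001, 0.0]
force: [-5.0, 0.7, 17.4]
width: 0.135
grip_force: 81.2
```

```bash
python3 - <<'E'
from h import *
S=eyes.grab_frame("side");s=sensors.sense();print(s["t"],s["force"],s["moment"],s["tool_pos"])
cv2.imwrite("pics/g.png",cv2.resize(S["pixels"][165:235,240:330],(720,560),interpolation=cv2.INTER_NEAREST))
E
```

```text
19.6 [-4.52506345  1.73397622 18.06275855] [ 0.30541923  1.22754499 -0.04924019] [ 0.53818073 -0.10574044  0.13347856]
```

View pics/g.png

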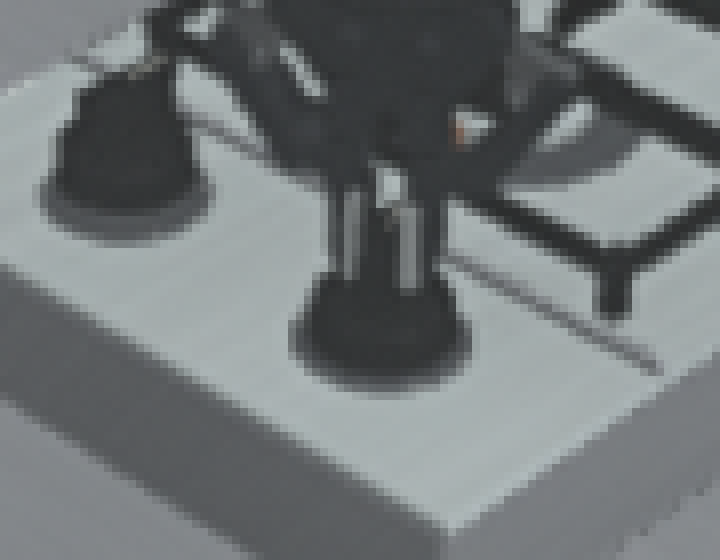

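The picture shows the knob centred in its dial at about (287, 208), with its skirt nearly on the dial. The other knob is untouched, and the stop holds at 18 N.

```bash
python3 -c "
from station import env
print(env.hand_in())"
```

```text
the job is handed in; nothing more can be done
None
```

I fitted the knob onto the bare stem, fully home, and pressed it in to the stop; I handed the job in at about 19.6 s with the arm still holding it there at about 18 N. No verdict came back.

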